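Hold a sprung hand probe square on the ringed spot of a tilted coupon

ROBOT

A 6-joint arm with a two-finger parallel gripper is mounted at the origin on a cart in front of the work surface, level with it; the furniture and walls round the work are solid. World frame = base frame: x ahead of the robot, y to its left, z up, the work surface at z = 0. Lengths are in mm, angles in rad, forces in N, time in s.
With the tool pointing down it reaches from about 350 to 975 mm from the base axis. Payload 7.1 kg.
Tool frame: the origin (TCP) lies between the finger pads; the fingertips stand 17 mm ahead of it and the grasp point (between the pads) lies 2 mm behind it; z points along the fingers, y is the line along which they close (so a half turn about z gives the same grasp; the last joint's range is limited). The gripper opens to 88 mm and grips with 3 to 60 N. Pads are 20 mm wide; open, the fingers measure 115 mm over their backs; the gripper's body (75 mm by 178 mm) begins 61 mm behind the grasp point.
Start: joints at [1.228, 0.423, 1.63, -0, 1.089, -0.019], TCP at [198.825, 592.515, 239.675] pointing down, gripper open.
Joint ranges: [-3, 3], [-0.9, 2.11], [0.09, 2.58], [-1.31, 4.45], [0.11, 2.69], [-2.54, 2.54]. Speed limits (rad/s): [2.39, 2.39, 3.01, 3.14, 3.14, 3.14].

INTERFACE

Orientations are given as a rotation vector (axis times angle).
In Python, from workcell import ctrl gives the robot as it stands.
- The arm moves only by the shell command python3 jog.py 'ROWS' [OPENING]. ROWS is a JSON list of rows, 1 to 5 of them, each an object with the fields xyz (a list: dx, dy, dz in parts of the range, where 1.0 means 200 mm), turn_vec (a list: a rotation vector rx, ry, rz in normalised numbers (1 is 2 pi rad)); a field left out counts as zero; each row shifts and turns the commanded pose from where the row before left it, along the tool's axes as they then stand; what a row does not reach is not made up. A row lasts 1/12 s, in which the tool goes at most 41.7 mm and 0.125 rad, less where a joint would pass 70% of its speed; a pose out of reach is approached as far as the arm can. OPENING is the finger opening in mm, set as the command begins (- or left out keeps the last). The fingers move at their own pace and stop on an object; the grip force is fixed at half the most. Time passes only in rows, so rows that do not move let the fingers close. It prints the time, the measured TCP pose, the force, the opening and the grip force at its end. A shift or turn number past 1, either way, is cut back to 1. Input that does not fit is refused with a message, and nothing moves.
- ctrl.get_obs(): the state, without advancing time (a new reading comes with each control period).
- ctrl.get_image(name): name is "side" or "top" or "wrist"; returns a dict with "img" (384x512x3 uint8, red, green, blue), "fx", "fy", "cx", "cy" (pixels), "R" (3x3) and "t" (3): a world point X has camera coordinates R X + t. Camera axes: x right, y down, z forward; pixel columns grow to the right and rows downward; lengths in mm; the calibration is good to about 2 mm. The wrist camera is an equidistant fisheye: a pixel r from the principal point sees the ray r / f radians off the axis. A picture is of the moment at which its call begins. There is no depth.
- ctrl.close_job(): hands the job in; it is judged then, once.
The state is a dict: "t": time; "qpos": joint angles; "qvel": joint speeds; "joint_torque": joint torques, N m; "ee_pos": TCP position; "orientation": TCP orientation; "ft_force": force on the tool from outside, world axes, zero at the start; "moment": the same for the moment, N m; "width": finger opening in mm; "grasp_force": force on a finger pad.
Only numpy, scipy, OpenCV 4.12 (cv2) and the standard library are available. Lean on these libraries where they do the work, as an engineer would, in place of code of your own. Each camera call takes 0.05 s, during which the arm holds its last target. There are 200 camera calls.

TASK

Take the hand probe out of its fork holder by drawing it out through the open side of the fork, then bring its sprung tip down inside the ring printed on the ring-marked metal coupon, with the probe square to the coupon's sloping face, and press gently until the tip is pushed in about half of its travel. Finish holding it there by the gripper, still pressing and touching nothing else, as for taking a reading: do not let go or put it down. Do not touch the cross-marked coupon with the probe, never press hard, and leave the jar, the tin and the timer where they are.

Things in the scene. Friction and masses are not known exactly. Their poses are not given: they have to be found in the camera images.
- probe: loose hand probe, 160 g, 145 mm long, upright in the holder. Origin at the end of its tip when out; z up the shaft. From there up: steel tip rod to 18 mm (ball end, 8 mm diameter), lower body of 26 mm diameter to 66, dark neck of 12 mm diameter to 80, collar of 30 mm diameter to 85, grey square handle 24 x 24 mm to 145; x and y are square to its flat sides
- probe_grip (a point): where to grip the handle across two flat sides, from above: on the shaft axis, 118 mm above the probe's origin. In the holder the flat sides are within 0.15 rad of the holder's x and y
- probe_tip (a point): the contact point at the end of the probe's sprung tip; its z axis runs up the shaft; moves up the shaft with the tip as it is pushed in
- plunger (a joint): how far the sprung tip is pushed into the probe: 0 fully out, 0.012 m fully in. Spring force 0.9 N at the start of the travel, then 0.3 N more per mm (2.7 N half-way, 4.5 N fully in)
- holder: fixed holder: grey foot plate 100 x 84 x 8 mm, aluminium post at its far (+x) side, carrying a level fork plate 6 mm thick, top at 98 mm. Origin on the worktop straight below the parked probe; z up
- fork_slot (a point): middle of the fork slot, at the fork plate's top, where the probe hangs by its collar; axes as the holder's. The slot, 16 mm wide, is open to -x (roughly to the robot), where the prongs end 22 mm off. The probe's lower body, too wide for the slot, hangs 8 mm below the plate: it can rise at most 8 mm, and comes out level along -x (50 mm or more to be clear)
- ring_coupon: the metal test coupon with a printed black ring, 72 x 72 x 4 mm plate, fixed on the sloping rest. Origin at the centre of its underside; z is square to its face, outward and up (the face is tilted 18 degrees from level, down towards the rest's -x); y is level, along the rest
- ring_spot (a point): centre of the ring (inner diameter 15 mm, outer 21 mm) on the upper face of the ring-marked coupon, 4 mm above the coupon's origin; axes as the coupon's
- cross_coupon: the like coupon with a printed cross in place of the ring, fixed beside it on the same rest, either left or right; not to be touched with the probe
- rest: fixed white sloping rest that carries both coupons, 200 mm wide (y), about 110 mm deep (x), 59 mm high at its far (+x) edge, with a 7 mm high ledge along its low edge. Origin on the worktop under its middle; the slope rises 18 degrees towards its +x
- sample_jar: clear glass jar with a grey cap, 42 mm diameter, 72 mm high, loose bystander; origin under its centre
- filter_tin: round aluminium tin, 49 mm diameter, 38 mm high, loose bystander; origin under its centre
- lab_timer: small white timer lying flat, 58 x 64 x 18 mm, loose bystander; origin under its centre

How it is judged (in metres and radians):
On the way:
1. the probe has been drawn out through the open side of the fork and is held clear of the holder (x of probe in the frame of holder below -0.045 m and height (world z) of probe above 0.008 m and contact force between probe and holder below 0.1 N and contact force between the fingers and probe above 1 N), for 0.1 s.
At the end, for the whole second after the job is handed in: Probe held in the gripper, still, tip on the ring coupon within 7.5 mm of the ring's centre, shaft within 0.15 rad of square to it, tip pushed in 3 to 9 mm of 12 (0.8 to 6 N); probe touches neither holder, rest nor cross coupon; jar, tin and timer within 20 mm of their starts (value of joint plunger between 0.003 and 0.009 m and distance between probe_tip and ring_spot below 0.0075 m and angle between the z axis of probe and the z axis of ring_coupon, either way round below 0.15 rad and contact force between probe and ring_coupon between 0.8 and 6 N and contact force between the fingers and probe above 2 N and contact force between probe and holder below 0.1 N and contact force between probe and rest below 0.1 N and contact force between probe and cross_coupon below 0.1 N and linear speed of probe below 0.01 m/s and distance of each of sample_jar, filter_tin, lab_timer from where it was at the start of the episode below 0.02 m); the arm keeps its last pose, push and grip.
It fails at once if the probe pressed hard (over 12 N) on the ring-marked coupon (contact force between probe and ring_coupon above 12 N).
It fails at once if the probe touched the cross-marked coupon (contact force between probe and cross_coupon above 0.5 N).
It fails at once if the jar was shoved or knocked over (distance of sample_jar from where it was at the start of the episode above 0.02 m or angle between sample_jar's own z axis and vertical above 0.5 rad).
It fails at once if the tin was shoved or knocked over (distance of filter_tin from where it was at the start of the episode above 0.02 m or angle between filter_tin's own z axis and vertical above 0.5 rad).
It fails at once if the timer was shoved or knocked over (distance of lab_timer from where it was at the start of the episode above 0.02 m or angle between lab_timer's own z axis and vertical above 0.5 rad).
It also fails if it takes over 45 s, if anything falls off the work surface, if the arm or the gripper's body presses on something with over 40 N, if the wrist force passes 120 N, or if a joint passes its speed limit or range.

## Working session

There is one attempt and no reset: what is moved stays moved. The work goes in short steps, Python scripts to look and compute and a shell command to move; the robot and the scene stay as the last step left them, time stands still between calls to the robot, and variables do not carry over. Pictures are saved under pics/ and viewed, at most 10 in all, crops included, and the job is handed in when it is done.

```bash
ls; mkdir -p pics; python3 - <<'E'
from workcell import ctrl
import cv2
for n in("top","side"):
    d=ctrl.get_image(n);cv2.imwrite(f"pics/{n}0.png",d["img"][...,::-1]);print(n,d["fx"],d["cx"],d["cy"],d["R"],d["t"])
o=ctrl.get_obs();print(o)
E
```

```text
jog.py
pics
workcell.py
top 474.94680388178546 256.8031292684494 184.7942420878555 [[ 0.01314332 -0.99986894  0.00945267]
 [-0.99225084 -0.01421013 -0.12343559]
 [ 0.12355374 -0.00775707 -0.99230756]] [-100.34496007  522.46734921 1490.86555219]
side 474.89267353228695 255.1394037745502 187.32140820055025 [[ 0.92137732 -0.38786229 -0.02503363]
 [-0.18314723 -0.37645681 -0.90815052]
 [ 0.34281326  0.84133413 -0.41789467]] [-503.91449753  171.76183658 1393.16599322]
{'t': 0.1, 'qpos': array([ 1.22798115e+00,  4.23783390e-01,  1.63057385e+00,  2.15192890e-05,
        1.08860407e+00, -1.89976842e-02]), 'qvel': array([-0.00062895, -0.00182854, -0.00379942,  0.00029308, -0.00087165,
       -0.00099185]), 'joint_torque': array([ 6.08295122e-04, -5.45615458e+01, -2.74326789e+01,  6.45776954e-02,
        1.88810856e-02, -3.13334579e-05]), 'ee_pos': array([198.68104401, 592.09232697, 238.98318068]), 'orientation': array([-5.06404567e-01, -3.10024022e+00,  2.10923402e-03]), 'ft_force': array([0.27949582, 1.12088455, 0.35648631]), 'moment': array([-0.00195171,  0.00490951, -0.02188614]), 'grasp_force': 0.0, 'width': 87.71364312108948}
```

View pics/top0.png

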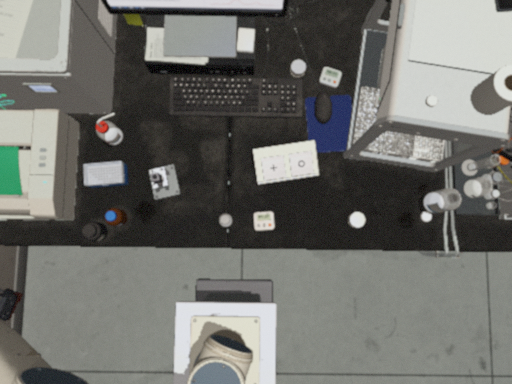

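View pics/side0.png

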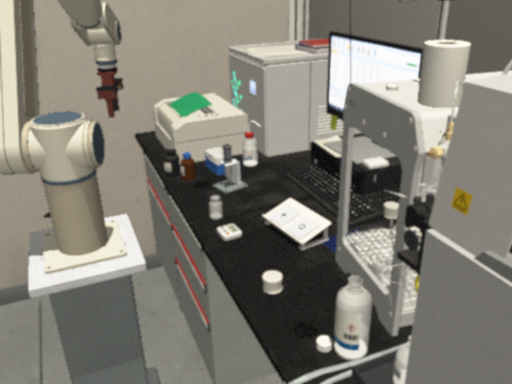

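Top view: holder near (163,182), rest near (286,162) with ring at (301,163) and cross at (273,167); jar (226,220), timer (263,221), tin (357,219). Zooming in on the holder and rest.

```bash
python3 - <<'E'
import cv2,numpy as np
t=cv2.imread("pics/top0.png");s=cv2.imread("pics/side0.png")
def c(i,x,y,w,h):return cv2.resize(i[y:y+h,x:x+w],(400,300),interpolation=cv2.INTER_CUBIC)
cv2.imwrite("pics/c1.png",np.vstack([np.hstack([c(t,140,155,48,36+12)if 0 else c(t,136,158,56,42),c(t,246,134,80,60)]),np.hstack([c(s,205,137,80,60),c(s,256,192,80,60)])]))
E
```

```text
(no output)
```

View pics/c1.png

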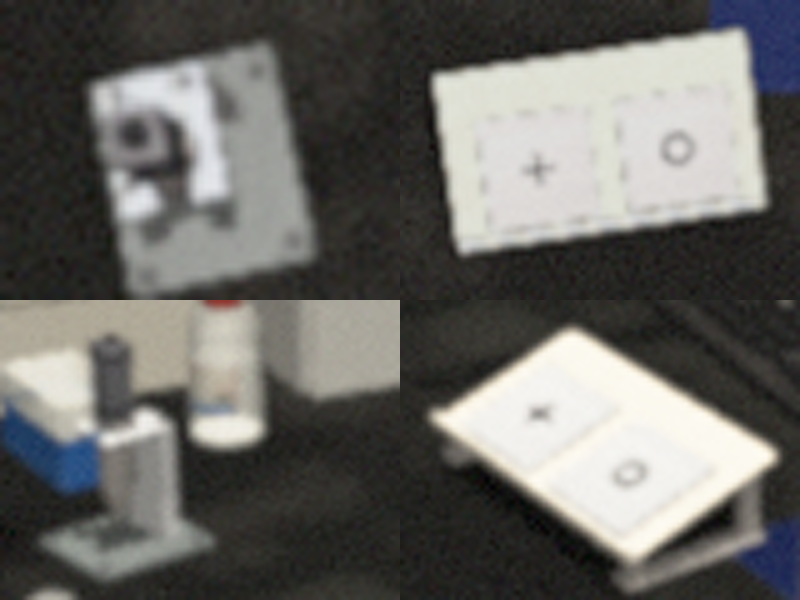

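Crops: holder foot corners (148.6,169.5), (174.1,163.9), (180.5,194.1), (154.5,199.7) and handle top (155,177) in the top view, handle top (227,145) in the side view; ring (301.6,163.8)/(302,226.6), cross (274,167.8)/(284.2,214.6). Triangulating.

```bash
cat > h.py <<'E'
import numpy as np,cv2
from workcell import ctrl
from scipy.spatial.transform import Rotation as Ro
def ray(d,p,fish=False):
    u=np.array([(p[0]-d["cx"])/d["fx"],(p[1]-d["cy"])/d["fy"],1.])
    if fish:
        r=np.hypot(*u[:2]);u=np.array([*(u[:2]/max(r,1e-9)*np.sin(r)),np.cos(r)])
    R=np.array(d["R"]);return -R.T@np.array(d["t"]),R.T@(u/np.linalg.norm(u))
def tri(rs):
    A=sum(np.eye(3)-np.outer(v,v) for _,v in rs);b=sum((np.eye(3)-np.outer(v,v))@o for o,v in rs)
    X=np.linalg.solve(A,b);return X,[np.linalg.norm(np.cross(X-o,v)) for o,v in rs]
def atz(r,z):o,v=r;return o+v*(z-o[2])/v[2]
E
python3 - <<'E'
from h import *
np.set_printoptions(precision=1,suppress=True)
T=ctrl.get_image("top");S=ctrl.get_image("side")
for n,a,b in(("probe",(154.9,176.9),(227.4,145.4)),("ring",(301.6,163.8),(302,226.6)),("cross",(274,167.8),(284.2,214.6)),):print(n,*tri([ray(T,a),ray(S,b)]))
for p in((148.6,169.5),(174.1,163.9),(180.5,194.1),(154.5,199.7)):print(atz(ray(T,p),8))
print("probe z163",atz(ray(T,(154.9,176.9)),163))
for n,p,z in(("jar",(226,220),72),("timer",(263,221),18),("tin",(357,219),38)):print(n,atz(ray(T,p),z))
# rest edges: far-left, far-right(top crop)
for p in((252.4,148.6),(395/1-0,0)):pass
for p,z in(((252.4,148.6),59),((314.6,139.6),59)):print("restfar",atz(ray(T,p),z))
d=ctrl.get_image("wrist");print(d["fx"],d["cx"],d["cy"],d["R"]@Ro.from_rotvec(ctrl.get_obs()["orientation"]).as_matrix())
E
```

```text
probe [529.3 207.  159.8] [np.float64(2.287707295748639), np.float64(2.2877072957486884)]
ring [ 594.4 -236.7   41.3] [np.float64(1.7473586508979861), np.float64(1.7473586508980425)]
cross [ 580.1 -148.1   41.5] [np.float64(1.7830020046505715), np.float64(1.7830020046505712)]
[572.2 260.8   8. ]
[591.9 178.3   8. ]
[492.9 154.1   8. ]
[473.5 237.6   8. ]
probe z163 [526.6 206.9 163. ]
jar [407.8   1.   72. ]
timer [ 408.8 -114.7   18. ]
tin [ 418.3 -412.7   38. ]
restfar [636.4 -77.4  59. ]
restfar [ 668.6 -275.6   59. ]
297.3186396354542 255.37387362596155 188.71321285023058 [[ 0.   1.  -0. ]
 [-1.  -0.  -0.2]
 [-0.2  0.   1. ]]
```

The manual's scale: shifts go in shares of 200 mm and turns go in shares of 2 pi rad. Converting my numbers, -38 mm / 200 = -0.19, -11 mm / 200 = -0.055.

```bash
python3 jog.py '[{"xyz":[-0.055,-0.19,-0.02]},{"xyz":[-0.055,-0.19,-0.02]},{"xyz":[-0.055,-0.19,-0.02]},{"xyz":[-0.055,-0.19,-0.02]},{"xyz":[-0.055,-0.19,-0.02]}]'; python3 jog.py '[{"xyz":[-0.1,-0.17,0],"turn_vec":[0,0,0.0191]},{"xyz":[-0.115,-0.16,0],"turn_vec":[0,0,0.0191]},{"xyz":[-0.13,-0.145,0],"turn_vec":[0,0,0.0191]},{"xyz":[-0.145,-0.125,0],"turn_vec":[0,0,0.0191]},{"xyz":[-0.155,-0.1,0],"turn_vec":[0,0,0.0191]}]'; python3 -c "
from h import *
o=ctrl.get_obs();print(o['qpos'],o['ee_pos'],Ro.from_rotvec(o['orientation']).as_matrix())"
```

```text
t: 0.67
ee_pos: [190.1, 392.9, 259.5]
orientation: [-0.506, -3.101, 0.001]
ft_force: [0.6, 0.1, 0.3]
width: 88.0
grasp_force: 0.0
t: 1.08
ee_pos: [225.5, 203.4, 259.7]
orientation: [1.407, 2.809, 0.001]
ft_force: [1.3, -0.4, -0.3]
width: 87.7
grasp_force: 0.0
[ 6.94983022e-01 -1.24912637e-01  2.24377302e+00 -1.94130788e-04
  1.02229458e+00  5.29420851e-02] [225.49618058 203.43739058 259.66945742] [[-5.98912225e-01  8.00814554e-01  4.42264243e-04]
 [ 8.00814664e-01  5.98912223e-01  1.53060981e-04]
 [-1.42303999e-04  4.45841784e-04 -9.99999890e-01]]
```

To row units: 37 mm / 200 = 0.185, 36 mm / 200 = 0.18, 0.106 rad / 6.2832 = 0.0169.

```bash
python3 jog.py '[{"xyz":[-0.115,0.15,0],"turn_vec":[0,0,0.0159]},{"xyz":[-0.1,0.165,0],"turn_vec":[0,0,0.0159]},{"xyz":[-0.08,0.17,0],"turn_vec":[0,0,0.0159]},{"xyz":[-0.065,0.18,0],"turn_vec":[0,0,0.0169]},{"xyz":[-0.045,0.185,0]}]';python3 jog.py '[{},{}]'; python3 -c "
from h import *
o=ctrl.get_obs();print(o['qpos'],o['ee_pos'],Ro.from_rotvec(o['orientation']).as_matrix())
d=ctrl.get_image('wrist');cv2.imwrite('pics/w1.png',d['img'][...,::-1])
C=-np.array(d['R']).T@d['t'];print(C)"
```

```text
t: 1.5
ee_pos: [418.2, 204.8, 259.8]
orientation: [1.946, 2.466, 0.001]
ft_force: [0.1, 0.8, 1.0]
width: 87.9
grasp_force: 0.0
t: 1.67
ee_pos: [417.6, 205.1, 259.2]
orientation: [-1.94, -2.47, 0.001]
ft_force: [0.1, 0.8, -1.1]
width: 87.7
grasp_force: 0.0
[4.30893247e-01 1.60161127e-01 1.95230480e+00 9.01304795e-06
 1.02981887e+00 1.91715810e-01] [417.64137742 205.09048555 259.24490252] [[-2.36899086e-01  9.71534057e-01 -6.32096247e-04]
 [ 9.71534255e-01  2.36898950e-01 -2.82072986e-04]
 [-1.24300575e-04 -6.80925988e-04 -9.99999760e-01]]
[402.44133968 271.59111363 405.26287238]
```

View pics/w1.png

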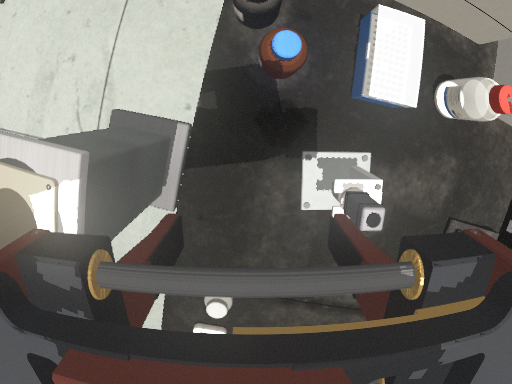

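Wrist view: handle top at about (372,218) beside the right finger, foot plate corners (303,153), (371,153), (302,211). Zooming for the handle's orientation.

```bash
python3 - <<'E'
from h import *
np.set_printoptions(precision=1,suppress=True)
d=ctrl.get_image("wrist");i=d["img"][...,::-1]
cv2.imwrite("pics/c2.png",cv2.resize(i[140:250,290:400],(600,600),interpolation=cv2.INTER_CUBIC))
print(atz(ray(d,(372,218),1),163))
for p in((303,153),(371,153),(302,211)):print(atz(ray(d,p,1),8))
E
```

```text
[525.7 209.6 163. ]
[475.8 236.3   8. ]
[571.4 262.    8. ]
[497.1 156.4   8. ]
```

View pics/c2.png

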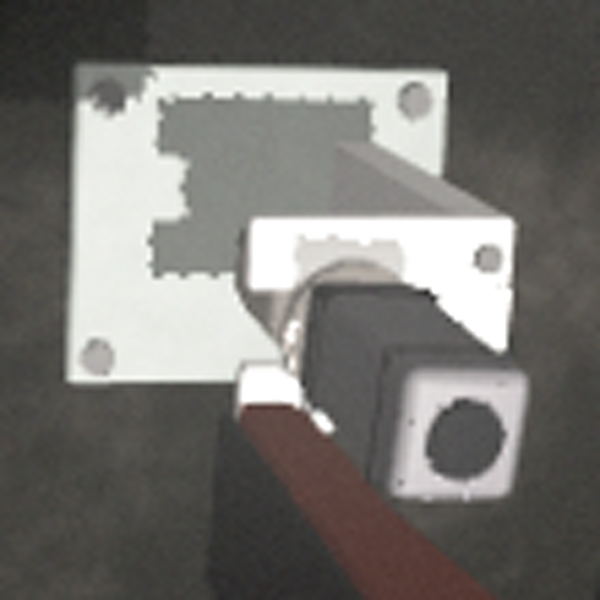

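Crop: handle top corners at (403,370),(527,372),(513,497),(388,497); foot corners (75,65),(447,70),(67,382).

```bash
python3 - <<'E'
from h import *
np.set_printoptions(precision=3,suppress=True)
d=ctrl.get_image("wrist")
w=lambda p,z:atz(ray(d,(290+(p[0]+.5)/5.4545-.5,140+(p[1]+.5)/5.4545-.5),1),z)
H=[w(p,163) for p in((403,370),(527,372),(513,497),(388,497))];print(np.array(H),np.mean(H,0))
for k in range(4):
    e=H[(k+1)%4]-H[k];print(np.linalg.norm(e),np.arctan2(e[1],e[0])%(np.pi/2))
F=[w(p,8) for p in((75,65),(447,70),(67,382))];print(np.array(F));e=F[1]-F[0];print(np.arctan2(e[1],e[0]),np.linalg.norm(e),np.linalg.norm(F[2]-F[0]))
c=(F[1]+F[2])/2;print(c,Ro.from_euler('z',-np.arctan2(e[1],e[0])).apply(np.mean(H,0)-c))
E
```

```text
[[513.058 217.449 163.   ]
 [535.664 222.242 163.   ]
 [541.694 200.341 163.   ]
 [518.382 195.549 163.   ]] [527.199 208.895 163.   ]
23.108798232079803 0.208928303569297
22.716613358767276 0.2686964939065921
23.800357511309326 0.20272625269989097
22.538277717021966 0.23847439472720522
[[474.892 238.466   8.   ]
 [571.126 263.145   8.   ]
 [495.605 158.434   8.   ]]
0.2510438736585903 99.34764894608175 82.668076706287
[533.365 210.79    8.   ] [ -6.443  -0.303 155.   ]
```

To row units: 36 mm / 200 = 0.18, -8 mm / 200 = -0.04.

```bash
python3 jog.py '[{"xyz":[-0.035,0.18,0]},{"xyz":[-0.04,0.18,0]},{"xyz":[-0.04,0.18,0]},{},{}]';python3 jog.py '[{"xyz":[0,0,0.175]},{"xyz":[0,0,0.175]},{"xyz":[0,0,0.15]},{"xyz":[0,0,0.125]},{}]'
```

```text
t: 2.23
ee_pos: [526.5, 209.1, 259.4]
orientation: [-1.938, -2.472, 0.001]
ft_force: [-0.1, -0.7, -0.7]
width: 87.5
grasp_force: 0.0
t: 2.65
ee_pos: [521.2, 207.8, 130.6]
orientation: [-1.934, -2.47, 0.013]
ft_force: [-0.9, 0.0, -0.8]
width: 87.7
grasp_force: 0.0
```

```bash
python3 jog.py '[{},{},{},{}]' 30;python3 jog.py '[{},{},{},{},{}]' 15
```

```text
t: 2.98
ee_pos: [527.5, 209.3, 136.7]
orientation: [1.937, 2.471, 0.004]
ft_force: [-0.2, 0.3, 0.2]
width: 64.5
grasp_force: 0.0
t: 3.4
ee_pos: [526.7, 208.8, 134.7]
orientation: [-1.938, -2.472, 0.0]
ft_force: [-0.2, -0.2, -0.3]
width: 31.2
grasp_force: 0.0
```

To row units: -2 mm / 200 = -0.01.

```bash
python3 jog.py '[{},{},{},{},{}]' 15;python3 jog.py '[{"xyz":[0,0,-0.01]},{"xyz":[0,0,-0.01]},{},{}]';python3 -c "
from h import *
d=ctrl.get_image('wrist');cv2.imwrite('pics/w2.png',d['img'][...,::-1])"
```

```text
t: 3.82
ee_pos: [526.7, 208.8, 134.6]
orientation: [1.938, 2.472, 0.0]
ft_force: [0.8, 0.1, 0.2]
width: 23.9
grasp_force: 30.0
t: 4.15
ee_pos: [526.6, 208.9, 138.8]
orientation: [1.938, 2.472, 0.0]
ft_force: [-0.2, 0.7, -2.1]
width: 24.0
grasp_force: 30.0
```

View pics/w2.png

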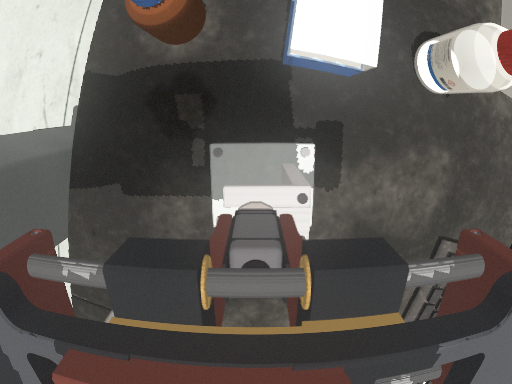

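The probe is gripped squarely (handle at (255,240) between the fingers) and lifted off its collar seat. Drawing out along tool -y.

To row units: -16 mm / 200 = -0.08, -12 mm / 200 = -0.06.

```bash
python3 jog.py '[{"xyz":[0,-0.04,0]},{"xyz":[0,-0.06,0]},{"xyz":[0,-0.08,0]},{"xyz":[0,-0.08,0]},{}]';python3 jog.py '[{"xyz":[0,-0.08,0]},{"xyz":[0,-0.08,0]},{},{}]';python3 -c "
from h import *
o=ctrl.get_obs();print(Ro.from_rotvec(o['orientation']).as_matrix(),o['qpos'])"
```

```text
t: 4.62
ee_pos: [472.3, 195.3, 138.0]
orientation: [-1.937, -2.471, 0.006]
ft_force: [-0.5, -0.5, -2.0]
width: 23.8
grasp_force: 30.0
t: 4.95
ee_pos: [445.3, 188.9, 138.9]
orientation: [1.938, 2.472, 0.001]
ft_force: [-1.0, 0.7, -0.2]
width: 23.9
grasp_force: 30.0
[[-2.38914317e-01  9.71040519e-01  5.10323267e-04]
 [ 9.71040652e-01  2.38914260e-01  1.71481647e-04]
 [ 4.45921214e-05  5.36514058e-04 -9.99999855e-01]] [ 3.76639073e-01  3.74034656e-01  2.00818139e+00 -4.10325522e-05
  7.58838990e-01  1.35421216e-01]
```

To row units: -30 mm / 200 = -0.15, -25 mm / 200 = -0.125.

```bash
python3 jog.py '[{"xyz":[0,0,-0.125]},{"xyz":[0,0,-0.15]},{"xyz":[0,0,-0.15]},{"xyz":[0,0,-0.125]}]';python3 jog.py '[{"xyz":[-0.1,0.005,0]},{"xyz":[-0.175,0.005,0]},{"xyz":[-0.175,0.005,0]},{"xyz":[-0.175,0.005,0]},{"xyz":[-0.175,0.01,0]}]';python3 jog.py '[{"xyz":[-0.175,0.005,0]},{"xyz":[-0.175,0.005,0]},{"xyz":[-0.175,0.005,0]},{"xyz":[-0.175,0.005,0]},{"xyz":[-0.175,0.01,0]}]';python3 jog.py '[{"xyz":[-0.175,0.005,0]},{"xyz":[-0.175,0.005,0]},{"xyz":[-0.175,0.005,0]},{"xyz":[-0.175,0.005,0]},{"xyz":[-0.175,0.01,0]}]';python3 jog.py '[{"xyz":[-0.07,0.005,0]},{},{},{}]';python3 -c "
from h import *
o=ctrl.get_obs();print(Ro.from_rotvec(o['orientation']).as_matrix(),o['qpos'])
d=ctrl.get_image('wrist');cv2.imwrite('pics/w3.png',d['img'][...,::-1])"
```

```text
t: 5.28
ee_pos: [446.7, 189.3, 251.0]
orientation: [1.938, 2.471, 0.003]
ft_force: [0.3, 0.1, -1.3]
width: 23.4
grasp_force: 30.0
t: 5.7
ee_pos: [490.7, 33.3, 249.3]
orientation: [1.937, 2.472, 0.002]
ft_force: [0.8, -0.5, -2.7]
width: 23.9
grasp_force: 30.0
t: 6.12
ee_pos: [538.1, -136.0, 249.0]
orientation: [1.938, 2.471, 0.001]
ft_force: [0.6, 0.6, -1.5]
width: 23.8
grasp_force: 30.0
t: 6.53
ee_pos: [585.4, -304.8, 248.8]
orientation: [1.938, 2.471, 0.0]
ft_force: [0.8, -0.8, -1.6]
width: 23.9
grasp_force: 30.0
t: 6.87
ee_pos: [588.5, -314.5, 248.3]
orientation: [-1.937, -2.472, -0.0]
ft_force: [-0.1, 0.2, -1.2]
width: 24.0
grasp_force: 30.0
[[-2.39009365e-01  9.71016957e-01 -7.69324213e-04]
 [ 9.71016710e-01  2.39009999e-01  8.76962703e-04]
 [ 1.03542184e-03 -5.37424368e-04 -9.99999320e-01]] [-5.08845641e-01  4.76830822e-01  1.52191479e+00  4.29614253e-04
  1.14394616e+00 -7.50369649e-01]
```

View pics/w3.png

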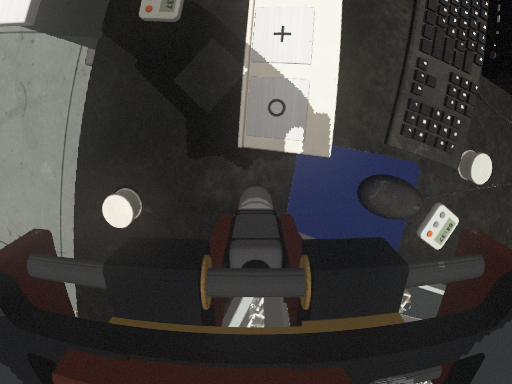

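Wrist view: ring centre (277,107.5), cross centre (283,34); lower part of the probe at (257,195). Triangulating with all three cameras.

```bash
python3 - <<'E'
from h import *
np.set_printoptions(precision=2,suppress=True)
W=ctrl.get_image("wrist");T=ctrl.get_image("top");S=ctrl.get_image("side")
def blob(d,p,r,n):
    g=cv2.cvtColor(d["img"],cv2.COLOR_RGB2GRAY).astype(float);x,y=map(int,p)
    c=g[y-r:y+r+1,x-r:x+r+1];w=np.clip(np.median(c)-25-c,0,None);v,u=np.mgrid[y-r:y+r+1,x-r:x+r+1]
    q=((w*u).sum()/w.sum(),(w*v).sum()/w.sum());print(n,q);return q
pts={}
for n,a,b,c,r in(("ring",(277,107),(301,164),(302,226),(12,5,6)),("cross",(283,34),(274,168),(284,214),(12,5,6))):
    rs=[ray(W,blob(W,a,r[0],n),1),ray(T,blob(T,b,r[1],n)),ray(S,blob(S,c,r[2],n))]
    X,e=tri(rs);print(X,e);pts[n]=X
    print("WT",tri(rs[:2]),"WS",tri([rs[0],rs[2]]))
    for z in(38,42,46):print(z,atz(rs[0],z),atz(rs[1],z))
v=pts["cross"]-pts["ring"];print(v,np.linalg.norm(v),np.arctan2(-v[0],v[1]))
E
```

```text
ring (np.float64(276.29732239591397), np.float64(107.5431047825414))
ring (np.float64(300.7098765432099), np.float64(163.29012345679013))
ring (np.float64(301.6190476190476), np.float64(226.3095238095238))
[ 595.37 -233.83   40.67] [np.float64(0.2254926243018805), np.float64(1.076308685478756), np.float64(1.1141032006764002)]
WT (array([ 595.57, -233.81,   34.49]), [np.float64(0.06496648351323044), np.float64(0.06496648351330964)]) WS (array([ 595.71, -234.29,   41.07]), [np.float64(0.5656652159292332), np.float64(0.5656652159291875)])
38 [ 595.4  -233.91   38.  ] [ 594.91 -233.5    38.  ]
42 [ 595.15 -234.07   42.  ] [ 594.22 -233.09   42.  ]
46 [ 594.9  -234.22   46.  ] [ 593.53 -232.69   46.  ]
cross (np.float64(281.90245191291484), np.float64(33.62301838934686))
cross (np.float64(273.093984962406), np.float64(167.49624060150376))
cross (np.float64(283.5045045045045), np.float64(214.2822822822823))
[ 580.17 -144.74   41.23] [np.float64(0.3326537576903883), np.float64(0.7986401359021323), np.float64(1.0370794766409526)]
WT (array([ 579.73, -144.48,   40.89]), [np.float64(0.31227432333766036), np.float64(0.3122743233378239)]) WS (array([ 580.56, -144.83,   41.36]), [np.float64(0.6539240588336399), np.float64(0.6539240588334284)])
38 [ 580.07 -143.5    38.  ] [ 579.9  -144.72   38.  ]
42 [ 579.99 -144.67   42.  ] [ 579.25 -144.55   42.  ]
46 [ 579.91 -145.84   46.  ] [ 578.61 -144.39   46.  ]
[-15.19  89.09   0.56] 90.3774280286508 0.16890236222814642
```

```bash
python3 jog.py '[{"xyz":[0.135,-0.035,0.025]},{"xyz":[0.135,-0.04,0.025]},{"xyz":[0.13,-0.035,0.025]},{}]';python3 jog.py '[{"turn_vec":[-0.0166,-0.0013,0]},{"turn_vec":[-0.0166,-0.0013,0]},{"turn_vec":[-0.0169,-0.0013,0]},{},{}]'
cat > g.py <<'E'
from h import *
np.set_printoptions(precision=3,suppress=True)
ring=np.array([595.2,-234.1,41.]);y=.165;n=np.array([-np.sin(.31416)*np.cos(y),-np.sin(.31416)*np.sin(y),np.cos(.31416)])
o=ctrl.get_obs();M=Ro.from_rotvec(o['orientation']).as_matrix()
tip=o['ee_pos']+116.65*M[:,2]
print("tip to ring in tool axes",M.T@(ring-tip),"rot err tool",np.cross([0,0,1],M.T@-n),"f.n",o['ft_force']@n,o['ft_force'])
E
python3 g.py
```

```text
t: 7.4
ee_pos: [544.9, -238.5, 232.5]
orientation: [-1.932, -2.471, 0.001]
ft_force: [-0.4, 0.1, -1.9]
width: 24.0
grasp_force: 30.0
t: 7.82
ee_pos: [547.2, -243.2, 234.0]
orientation: [1.798, 2.291, 0.338]
ft_force: [0.3, 0.4, -0.8]
width: 23.8
grasp_force: 30.0
tip to ring in tool axes [  2.054 -12.672  81.984] rot err tool [-0.002 -0.     0.   ] f.n -0.8330313888526506 [ 0.298  0.364 -0.761]
```

Closing to about 12 mm above the ring, then a check from the side and top cameras.

To row units: 25 mm / 200 = 0.125, 20 mm / 200 = 0.1.

```bash
python3 jog.py '[{"xyz":[0.005,-0.03,0.1]},{"xyz":[0.005,-0.035,0.125]},{"xyz":[0,0,0.125]},{},{}]'; python3 jog.py '[{},{}]'; python3 g.py; python3 - <<'E'
from h import *
s=ctrl.get_image("side")["img"][...,::-1];t=ctrl.get_image("top")["img"][...,::-1]
w=ctrl.get_image("wrist")["img"][...,::-1]
r=lambda i,x,y,w,h:cv2.resize(i[y:y+h,x:x+w],(400,400),interpolation=cv2.INTER_CUBIC)
cv2.imwrite("pics/c3.png",np.hstack([r(s,270,185,64,64),r(w,196,90,120,120)]))
E
```

```text
t: 8.23
ee_pos: [557.7, -240.1, 162.3]
orientation: [1.796, 2.294, 0.34]
ft_force: [0.3, 0.4, -1.1]
width: 23.9
grasp_force: 30.0
t: 8.4
ee_pos: [558.2, -241.0, 164.7]
orientation: [1.793, 2.289, 0.341]
ft_force: [-0.3, 0.1, -1.1]
width: 23.9
grasp_force: 30.0
tip to ring in tool axes [ 1.125 -2.657 12.653] rot err tool [ 0.002  0.002 -0.   ] f.n -0.9964068361332487 [-0.286  0.134 -1.132]
```

View pics/c3.png

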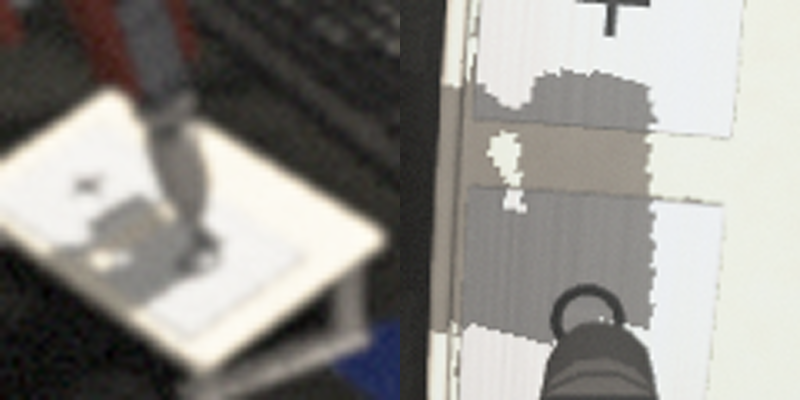

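The side crop shows the tip at about (300.7,220.5), just above the ring; the wrist crop shows the ring (252,185) about 3 px left of the probe axis, matching the computed -2.7 mm. Correcting and checking against projection.

To row units: 3 mm / 200 = 0.015, -2.5 mm / 200 = -0.0125.

```bash
cat >> g.py <<'E'
for c in("side","top"):
    d=ctrl.get_image(c)
    for X in(tip,ring):
        q=np.array(d["R"])@X+d["t"];print(c,q[:2]/q[2]*d["fx"]+[d["cx"],d["cy"]])
E
python3 g.py; python3 jog.py '[{"xyz":[0.005,-0.0125,0.015]},{},{},{},{}]'; python3 g.py;python3 - <<'E'
from h import *
s=ctrl.get_image("side")["img"][...,::-1]
w=ctrl.get_image("wrist")["img"][...,::-1]
r=lambda i,x,y,w,h:cv2.resize(i[y:y+h,x:x+w],(400,400),interpolation=cv2.INTER_CUBIC)
cv2.imwrite("pics/c4.png",np.hstack([r(s,280,200,40,40),r(w,221,130,70,70)]))
E
```

```text
tip to ring in tool axes [ 0.94  -2.011 12.573] rot err tool [ 0.002  0.002 -0.   ] f.n -1.1540207652492167 [-0.777  0.057 -1.459]
side [300.932 222.84 ]
side [301.238 226.342]
top [301.73  162.936]
top [300.992 163.046]
t: 9.07
ee_pos: [555.4, -240.1, 159.4]
orientation: [1.795, 2.29, 0.341]
ft_force: [-0.2, -0.3, -2.2]
width: 23.8
grasp_force: 30.0
tip to ring in tool axes [-0.759  1.525  8.38 ] rot err tool [ 0.001  0.    -0.   ] f.n -1.9933730226715654 [-0.152 -0.251 -2.158]
side [300.016 224.398]
side [301.238 226.342]
top [301.24  163.931]
top [300.992 163.046]
```

View pics/c4.png

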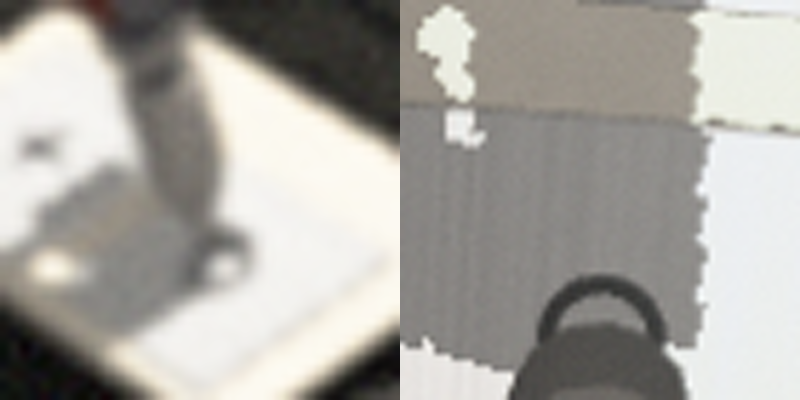

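To row units: 3 mm / 200 = 0.015, 0.7 mm / 200 = 0.0035.

```bash
cat > f.py <<'E'
from h import *
np.set_printoptions(precision=2,suppress=True)
ring=np.array([595.2,-234.1,41.]);y=.165;n=np.array([-np.sin(.31416)*np.cos(y),-np.sin(.31416)*np.sin(y),np.cos(.31416)])
F=[];P=[]
for k in range(8):
    ctrl.get_image("side");o=ctrl.get_obs();F.append(o['ft_force']);P.append(o['ee_pos'])
M=Ro.from_rotvec(o['orientation']).as_matrix();P=np.mean(P,0)
print("tip->ring tool",M.T@(ring-P)-[0,0,116.65],"f.n",np.mean(F,0)@n,"lat",(M.T@np.mean(F,0))[:2],"rot",np.cross([0,0,1],M.T@-n)[:2],"t",o['t'])
E
python3 f.py; python3 jog.py '[{"xyz":[-0.0025,0.0035,0.015]},{},{}]'>/dev/null; python3 f.py;python3 jog.py '[{"xyz":[0,0,0.015]},{},{}]'>/dev/null; python3 f.py
```

```text
tip->ring tool [-0.77  1.47  8.39] f.n -1.6781245687034256 lat [ 0.5  -0.75] rot [0. 0.] t 9.6667
tip->ring tool [-0.27  0.79  5.37] f.n -1.174896810482243 lat [ 0.08 -0.18] rot [0. 0.] t 10.3167
tip->ring tool [-0.29  0.8   2.37] f.n -1.212810645659029 lat [ 0.26 -0.58] rot [0. 0.] t 10.9667
```

To row units: 2 mm / 200 = 0.01.

```bash
for k in 1; do python3 jog.py '[{"xyz":[0,0,0.01]},{},{}]'>/dev/null; python3 f.py; done; python3 jog.py '[{"xyz":[0,0,0.01]},{},{}]'>/dev/null; python3 f.py; python3 jog.py '[{"xyz":[0,0,0.01]},{},{}]'>/dev/null; python3 f.py
```

```text
tip->ring tool [-0.17  0.69  0.45] f.n -0.6503016956102367 lat [-0.4  -0.19] rot [0. 0.] t 11.6167
tip->ring tool [-0.27  0.81 -1.61] f.n 0.6920630475214243 lat [-0.07 -0.33] rot [0. 0.] t 12.2667
tip->ring tool [-0.22  0.73 -3.58] f.n 1.2948214260630693 lat [ 0.15 -0.61] rot [0. 0.] t 12.9167
```

To row units: 1 mm / 200 = 0.005.

```bash
python3 jog.py '[{"xyz":[0,0,0.005]},{},{},{}]'; python3 f.py; python3 f.py; python3 - <<'E'
from h import *
s=ctrl.get_image("side")["img"][...,::-1]
w=ctrl.get_image("wrist")["img"][...,::-1]
r=lambda i,x,y,w,h:cv2.resize(i[y:y+h,x:x+w],(400,400),interpolation=cv2.INTER_CUBIC)
cv2.imwrite("pics/c5.png",np.hstack([r(s,280,200,40,40),r(w,221,130,70,70)]))
E
```

```text
t: 13.25
ee_pos: [560.2, -239.7, 147.3]
orientation: [1.795, 2.29, 0.341]
ft_force: [-0.2, -0.5, 0.9]
width: 24.2
grasp_force: 30.0
tip->ring tool [-0.25  0.76 -4.6 ] f.n 1.2610630872376918 lat [-0.22 -0.03] rot [0. 0.] t 13.65
tip->ring tool [-0.24  0.76 -4.6 ] f.n 1.3945834285026313 lat [-0.31  0.02] rot [0. 0.] t 14.05
```

View pics/c5.png

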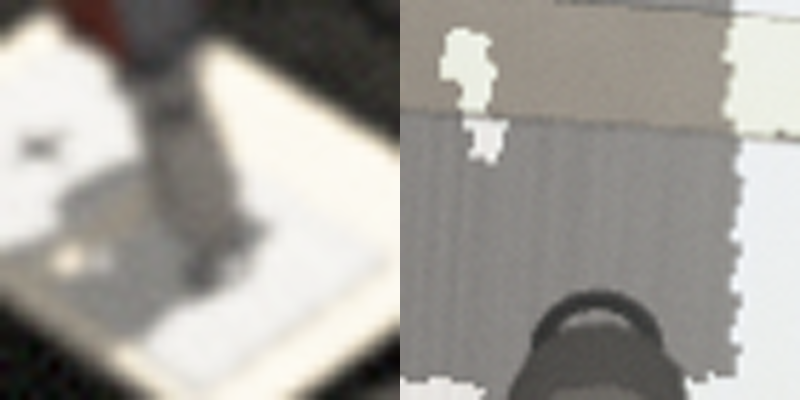

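The side crop shows the tip inside the ring near (302,226), and the wrist crop shows the ring centred on the probe axis. The spring force is about 2.6 N, which puts the tip about 6 mm in. Handing in.

```bash
python3 -c "
from workcell import ctrl
print(ctrl.close_job())"
```

```text
the job is handed in; nothing more can be done
None
```

I drew the probe out through the fork's open side and handed the job in with it held in the gripper, square to the ring coupon. I put the tip about 1 mm from the ring's centre and about 6 of its 12 mm in (roughly 2.6 N), both estimated from the cameras and force readings; no verdict came back.

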